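# Bring the drip dish to the mug with the tea ball resting in it

## Task

Lift the steel drip dish off its cork trivet by the wooden grip of its bail, and only once it is clear turn it a quarter turn from how it stood so that its spout points to the side where the mug stands, and bring the tip of the spout over the middle of the mug, just above the rim, ready to be tipped. Keep the dish level all the while so that the loose tea ball stays in the middle of the hollow; do not touch the ball, and do not push the mug or the other things about. Finish holding the dish there, still and level: do not put it down or let go.

Things in the scene. Friction and masses are not known exactly. Their poses are not given: they have to be found in the camera images.
- dish: shallow round steel drip dish, 146 mm across, 33 mm high at the rim, 0.32 kg, with a channel spout on one side and an arched wire bail rising from the rim at +y and -y. Origin: centre of its underside; z up, x along the spout (away from the robot at the start), y along the wooden grip. Its hollow is a cone of only 10 degrees, with a steep rim from 48 mm radius: keep it level, move it smoothly
- dish_grip (a point): centre of the bail's wooden grip, 137 mm above the dish's underside, right over the middle of the dish. The grip is a level straight bar with flat upright sides, 76 mm long along the dish's y, 14 mm thick along the dish's x (pinch it here, from above), 18 mm high
- dish_middle (a point): deepest point of the dish's hollow, 8 mm above the underside; the ball rests over it
- spout_tip (a point): middle of the spout's outer end, on its floor: 115 mm from the dish's centre along the dish's x, 17.5 mm above the underside. The spout is 50 mm wide outside, its side walls 30 mm above the dish's underside
- tea_ball: perforated steel tea ball, 36 mm across, 0.05 kg nominal, loose in the dish's hollow. Origin: its centre. It rolls; its axes mean nothing
- trivet: round cork trivet, 124 mm across, 20 mm high, fixed; the dish stands on it, at the start with the same axes. Origin: centre of its underside
- mug: white mug with dots, 90 mm across, 93 mm high, open at the top, loose, its handle (at -y) roughly away from the robot; it stands to the left or the right of the trivet. Origin: under the middle of its 120 mm overall length, handle included, so 15 mm from the cup's axis
- mug_mouth (a point): centre of the mug's mouth, on the cup's axis, level with the rim, 93 mm above its underside
- candle: white candle in a glass, 76 mm across, 90 mm high, loose; it stands on the other side of the trivet from the mug, to be left alone. Origin: centre of its underside
- lemon: lemon lying behind the trivet, 70 x 50 x 50 mm, to be left alone. Origin: under its centre
- honey: squat jar with a lid, 70 mm across, 108 mm high, behind the trivet to the right, to be left alone. Origin: centre of its underside
- tea_box: cardboard tea box lying down, 69 x 145 x 67 mm, behind on the left, to be left alone. Origin: centre of its underside

How it is judged:
By the outcome, as a careful person would: the job done as asked, in the order asked, and still so for the second after the job is handed in, while the arm keeps its last pose, push and grip.
It also fails if it takes over 42 s, if anything falls off the work surface, if the arm or the gripper's body presses on something with over 40 N, if the wrist force passes 120 N, or if a joint passes its speed limit or range.

## Robot

A 6-joint arm with a two-finger parallel gripper is mounted at the origin on a cart in front of the work surface, level with it; the furniture and walls round the work are solid. World frame = base frame: x ahead of the robot, y to its left, z up, the work surface at z = 0. Lengths are in m, angles in rad, forces in N, time in s.
With the tool pointing down it reaches from about 0.4 to 0.825 m from the base axis. Payload 7 kg.
Tool frame: the origin (TCP) lies midway between the tips of the shut fingers; the grasp point (between the pads) lies ctrl.pinch_z behind it (ctrl.pinch_z is the distance from the TCP to the grasp point, in m); z points along the fingers, y is the line along which they close (so a half turn about z gives the same grasp; the last joint's range is limited). The gripper opens to 85 mm and grips with 20 to 120 N. Pads are 22 mm wide; open, the fingers measure 114 mm over their backs; the gripper's body (76 mm by 85 mm) begins 54 mm behind the grasp point. The pads swing forward as they close: fully open they stand 13 mm farther back than shut.
Start: joints at [1.432, 0.359, 0.012, 0, -1.224, -0.288], TCP at [0.279, 0.614, 0.231] pointing down, gripper open.
Joint ranges: [-3.07, 3.07], [-1.43, 2.12], [-1.02, 1.25], [-3.03, 1.67], [-3.05, -0], [-3.03, 3.03]. Speed limits (rad/s): [2.39, 2.39, 3.01, 3.14, 3.14, 3.14].

## Interface

Orientations are given as a unit quaternion [w, x, y, z].
In Python, from station import status, grab_frame, get_calibration, ctrl gives the robot as it stands.
- The arm moves only by the tool apply_moves, never from a script. Its argument "steps" is text: rows parted by semicolons, each of 7 numbers parted by spaces: the turn, a rotation vector about the tool's x, y, z in degrees, then the shift along the tool's x, y, z in cm, then the opening in per cent of the stroke, from 0 (shut) to 100 (fully open). A call has 1 to 5 rows; each row is the pose to reach, as a shift and turn from the pose commanded when the call began, along the tool's axes at that moment; what a row does not reach only later rows make up. A row lasts 1/12 s, in which the tool goes at most 41.7 mm and 7.16 degrees, less where a joint would pass 70% of its speed; a pose out of reach is approached as far as the arm can. A call with a gripper value outside its range is refused whole. The fingers move at their own pace and stop on an object; "squeeze" is the grip in N (left out, the last holds). Time passes only in rows, so rows that repeat a pose let the fingers close. It gives the time, the measured TCP pose, the force, the opening and the grip force at its end, in the units of the state.
- status.read_state(): the state, without advancing time (a new reading comes with each control period).
- grab_frame(name): name is "scene" or "top" or "wrist"; returns (picture, depth): 384x512x3 uint8, red, green, blue; 384x512 float32, m along the optical axis (not along the pixel's ray), 0 where there is no reading.
- get_calibration(name): a dict with "fx", "fy", "cx", "cy" (pixels), "R" (3x3) and "t" (3): a world point X has camera coordinates R X + t; the wrist camera has in their place "tool_from_camera" (4x4, takes a point from camera to tool coordinates, whose origin is the TCP and whose axes are the flange's). Camera axes: x right, y down, z forward; pixel columns grow to the right and rows downward; lengths in m; the calibration is good to about 2 mm. The wrist camera is an equidistant fisheye: a pixel r from the principal point sees the ray r / f radians off the axis. A picture is of the moment at which its call begins: read the wrist's pose just before it. get_calibration takes no time and is no camera call.
- ctrl.close_job(): hands the job in; it is judged then, once.
The state is a dict: "time_s": time; "joint_positions": joint angles; "qvel": joint speeds; "tau": joint torques, N m; "tool_pos": TCP position; "orientation": TCP orientation; "ft_force": force on the tool from outside, world axes, zero at the start; "moment": the same for the moment, N m; "gripper_width": finger opening in m; "finger_force": force on a finger pad.
Only numpy, scipy, OpenCV 4.12 (cv2) and the standard library are available. Lean on these libraries where they do the work, as an engineer would, in place of code of your own. Each camera call takes 0.05 s, during which the arm holds its last target. There are 200 camera calls.

## Working session

There is one attempt and no reset: what is moved stays moved. The work goes in short steps, Python scripts to look and compute and a tool call to move; the robot and the scene stay as the last step left them, time stands still between calls to the robot, and variables do not carry over. Pictures are saved under pics/ and viewed, at most 10 in all, crops included, and the job is handed in when it is done.

Besides the shell and the picture viewer there is one more tool, called by a JSON object that holds its "name" and its "arguments", one argument or row to a line. apply_moves: Moves the arm, as the interface text tells. Its arguments: {"type":"object","properties":{"steps":{"type":"string"},"squeeze":{"type":"number"}},"required":["steps"]}

```bash
mkdir -p pics; cat > h.py <<'E'
import numpy as np, cv2
from station import status, grab_frame, get_calibration, ctrl
from scipy.spatial.transform import Rotation as Ro
def cloud(name):
    im,d=grab_frame(name); c=get_calibration(name)
    v,u=np.mgrid[:384,:512]
    P=np.stack([(u-c['cx'])/c['fx']*d,(v-c['cy'])/c['fy']*d,d],-1)
    W=(P-np.array(c['t']))@np.array(c['R']); W[d==0]=np.nan
    return im,d,W
def R(s): 
    w,x,y,z=s['orientation']; return Ro.from_quat([x,y,z,w]).as_matrix()
def save(im,n): cv2.imwrite('pics/'+n,im[...,::-1])
E
python3 - <<'E'
from h import *
s=status.read_state(); print(s, ctrl.pinch_z); print(R(s).round(3))
a,_,W=cloud('scene'); b,_,V=cloud('top')
np.savez('f.npz',a=a,W=W,b=b,V=V)
save(np.hstack([cv2.resize(a,(400,300)),cv2.resize(b,(400,300))]),'a.png'); save(b,'top.png')
E
```

```text
{'time_s': 0.0, 'joint_positions': array([ 1.43213786e+00,  3.59395688e-01,  1.10605231e-02, -3.59073588e-04,
       -1.22408849e+00, -2.88116563e-01]), 'qvel': array([ 0.00101804,  0.00045182,  0.00064442, -0.00168913, -0.00070214,
       -0.00119672]), 'tau': array([ 1.45966519e-04, -5.83330286e+01,  2.93417001e+01,  6.93663195e+00,
       -5.80288412e-03, -1.09163119e-05]), 'tool_pos': array([0.27921962, 0.61401506, 0.2303571 ]), 'orientation': array([ 8.23994007e-04,  9.77305855e-01, -2.11831477e-01, -1.07585299e-04]), 'ft_force': array([0.00421835, 0.49757605, 0.20334686]), 'moment': array([ 0.02609053, -0.03944873,  0.00857866]), 'finger_force': 0.0, 'gripper_width': 0.08547776207267237} 0.0187
[[ 0.91  -0.414 -0.001]
 [-0.414 -0.91  -0.002]
 [ 0.     0.002 -1.   ]]
```

View pics/a.png

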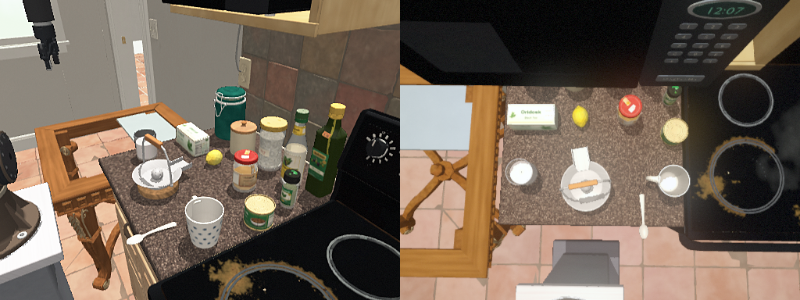

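View pics/top.png

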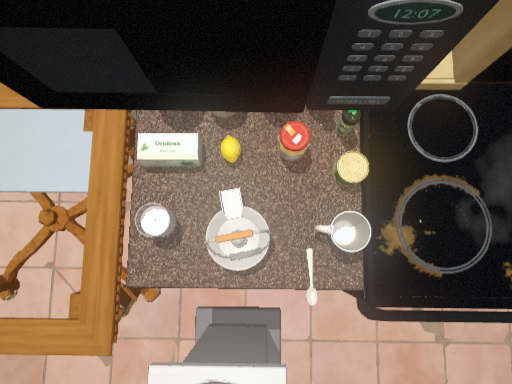

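```bash
cat > m.py <<'E'
from h import *
f=np.load('f.npz'); 
c=get_calibration('top'); print('topcam at',(-np.array(c['R']).T@np.array(c['t'])).round(3))
def ray(u,v,z,name='top'):
    c=get_calibration(name); Rm=np.array(c['R']);o=-Rm.T@np.array(c['t'])
    d=Rm.T@np.array([(u-c['cx'])/c['fx'],(v-c['cy'])/c['fy'],1]); return o+d*(z-o[2])/d[2]
def box(n,a,k):
    for im,W,nm in((f['a'],f['W'],'scene'),(f['b'],f['V'],'top')):
        pass
for im,W,nm in((f['a'],f['W'],'scene'),(f['b'],f['V'],'top')):
    h=cv2.cvtColor(im,cv2.COLOR_RGB2HSV)
    m=(h[...,0]>5)&(h[...,0]<20)&(h[...,1]>130)&(W[...,2]>.12)&(W[...,2]<.2)&(abs(W[...,1])<.3)&(W[...,0]>.3)&(W[...,0]<.75)
    P=W[m]; print(nm,'grip n',m.sum(),np.median(P,0).round(4),P.min(0).round(3),P.max(0).round(3))
    if nm=='top':
        v,u=np.nonzero(m); r=cv2.minAreaRect(np.c_[u,v].astype(np.float32)); print(r)
        p=np.array([ray(a,b,.166) for a,b in cv2.boxPoints(r)]); print('grip corners',p[:,:2].round(4),p.mean(0).round(4))
V=f['V'];W=f['W']
def circ(P):
    A=np.c_[2*P[:,:2],np.ones(len(P))];s=np.linalg.lstsq(A,(P[:,:2]**2).sum(1),rcond=None)[0];return s[:2].round(4),np.sqrt(s[2]+s[0]**2+s[1]**2).round(4)
# mug rim
for X,nm in((V,'top'),(W,'scene')):
    for y0,y1,x0,x1,z0,z1,k in((-.45,-.15,.35,.7,.086,.1,'mug'),(-.1,.2,.35,.75,.045,.06,'dish')):
        m=(X[...,1]>y0)&(X[...,1]<y1)&(X[...,0]>x0)&(X[...,0]<x1)&(X[...,2]>z0)&(X[...,2]<z1)
        P=X[m]; 
        if len(P)>10: print(nm,k,len(P),P.min(0).round(3),P.max(0).round(3),circ(P))
uv=lambda l,z:[ray(u,v,z)[:3].round(3) for u,v in l]
print('mug c',uv([(351,231)],.093),'handle',uv([(318,228)],.06),'candle',uv([(155,221)],.08),'spout tip',uv([(221,191),(239,188)],.05),'dish c',uv([(239,240)],.053),'honey',uv([(294,135)],.108),'edges',uv([(130,285),(362,288)],0))
# microwave
m=(V[...,2]>.3)&(V[...,1]<.5)&(V[...,1]>-.6);P=V[m];print('high',P.min(0).round(3),P.max(0).round(3))
E
python3 m.py
```

```text
topcam at [ 0.42  -0.104  0.966]
scene grip n 204 [ 0.4426 -0.0528  0.1619] [ 0.432 -0.085  0.149] [ 0.458 -0.012  0.167]
  return _methods._mean(a, axis=axis, dtype=dtype,
  ret = um.true_divide(
Traceback (most recent call last):
  File "m.py", line 13, in <module>
    P=W[m]; print(nm,'grip n',m.sum(),np.median(P,0).round(4),P.min(0).round(3),P.max(0).round(3))
                                                              ~~~~~^^^
ValueError: zero-size array to reduction operation minimum which has no identity
```

```bash
python3 - <<'E'
from h import *
f=np.load('f.npz');V=f['V'];b=f['b']
h=cv2.cvtColor(b,cv2.COLOR_RGB2HSV)
print(h[235:242:2,222:250:4],V[238,235],V[300,235],V[270,300],V[231,350],np.isnan(V).mean())
E
sed -i "s/(W\[...,2\]>.12)&(W\[...,2\]<.2)&/((W[...,2]>.12)\&(W[...,2]<.2)|(nm=='top'))\&/; s/P=W\[m\]; print(nm/P=W[m]; len(P) and print(nm/" m.py
sed -i "s/h\[...,1\]>130)/h[...,1]>120)/" m.py; sed -i "s/&(abs(W\[...,1\])<.3).*/\&((nm=='top')|(abs(W[...,1])<.3)\&(W[...,0]>.3)\&(W[...,0]<.75))\n    if nm=='top': k=np.zeros_like(m);k[225:250,205:272]=1;m\&=k/" m.py
python3 m.py
```

```text
[[[ 14  96 221]
  [ 16 126 237]
  [ 16 125 242]
  [ 16 124 244]
  [ 16 121 246]
  [ 16 125 245]
  [ 16 127 245]]

 [[ 16 128 244]
  [ 16 125 245]
  [ 16 123 246]
  [ 16 125 247]
  [ 16 124 234]
  [ 15 122 209]
  [ 14  68 187]]

 [[ 16 127 245]
  [ 16 125 241]
  [ 15 124 224]
  [ 14  78 199]
  [ 14  23 215]
  [ 15  18 204]
  [ 16  18 188]]

 [[ 15 101 199]
  [ 13  25 230]
  [ 16  17 228]
  [ 17  17 214]
  [ 15  17 216]
  [ 16  18 187]
  [ 17  19 186]]] [ 0.43982162 -0.04837631  0.16634284] [ 0.1910477   0.01745094 -0.86002723] [ 0.3701559  -0.19319694 -0.0008191 ] [ 0.46360316 -0.31191951  0.00890105] 0.003941853841145833
topcam at [ 0.42  -0.104  0.966]
scene grip n 207 [ 0.4427 -0.0525  0.1618] [ 0.432 -0.085  0.149] [ 0.458 -0.012  0.167]
top grip n 199 [ 0.4439 -0.0461  0.1658] [ 0.433 -0.082  0.161] [ 0.454 -0.01   0.17 ]
((233.88113403320312, 235.8660430908203), (5.467226505279541, 36.67341995239258), 79.3803482055664)
grip corners [[ 0.4422 -0.009 ]
 [ 0.4565 -0.0809]
 [ 0.4459 -0.083 ]
 [ 0.4316 -0.0113]] [ 0.444  -0.0461  0.166 ]
top mug 298 [ 0.417 -0.338  0.086] [ 0.657 -0.152  0.099] (array([ 0.5382, -0.2577]), np.float64(0.0977))
top dish 1393 [ 0.373 -0.1    0.045] [0.685 0.194 0.06 ] (array([0.5223, 0.02  ]), np.float64(0.1233))
scene mug 557 [ 0.416 -0.34   0.086] [ 0.69  -0.153  0.1  ] (array([ 0.5592, -0.2683]), np.float64(0.1144))
scene dish 1058 [ 0.373 -0.099  0.045] [0.75  0.193 0.06 ] (array([0.5427, 0.016 ]), np.float64(0.1261))
mug c [array([ 0.46 , -0.296,  0.093])] handle [array([ 0.467, -0.229,  0.06 ])] candle [array([0.477, 0.137, 0.08 ])] spout tip [array([ 0.551, -0.005,  0.05 ]), array([ 0.558, -0.047,  0.05 ])] dish c [array([ 0.438, -0.05 ,  0.053])] honey [array([ 0.67 , -0.171,  0.108])] edges [array([0.33, 0.21, 0.  ]), array([ 0.33 , -0.339,  0.   ])]
high [ 0.587 -0.366  0.453] [0.683 0.18  0.717]
```

{"name": "apply_moves", "arguments": {
  "steps": "0 0 0 2.1 2.7 0 100; 0 0 0 4.2 5.3 0 100; 0 0 0 6.3 8 0 100; 0 0 0 8.4 10.7 0 100; 0 0 0 10.5 13.4 0 100"
}}

```text
time_s: 0.52
tool_pos: [0.3195, 0.4472, 0.2308]
orientation: [0.0, 0.977, -0.212, -0.0]
ft_force: [0.8, -0.3, 0.4]
gripper_width: 0.0856
finger_force: 0.0
```

{"name": "apply_moves", "arguments": {
  "steps": "0 0 0 2.1 2.7 0 100; 0 0 0 4.2 5.3 0 100; 0 0 0 6.3 8 0 100; 0 0 0 8.4 10.7 0 100; 0 0 0 10.5 13.4 0 100"
}}

```text
time_s: 0.93
tool_pos: [0.3595, 0.2817, 0.2311]
orientation: [0.0, 0.977, -0.212, -0.0]
ft_force: [0.9, 0.5, -0.9]
gripper_width: 0.0852
finger_force: 0.0
```

{"name": "apply_moves", "arguments": {
  "steps": "0 0 0 2.1 2.7 0 100; 0 0 0 4.2 5.3 0 100; 0 0 0 6.3 8 0 100; 0 0 0 8.4 10.7 0 100; 0 0 0 10.5 13.4 0 100"
}}

```text
time_s: 1.35
tool_pos: [0.3995, 0.1164, 0.2313]
orientation: [-0.0, 0.977, -0.212, 0.0]
ft_force: [0.3, -0.5, -0.2]
gripper_width: 0.0853
finger_force: 0.0
```

{"name": "apply_moves", "arguments": {
  "steps": "0 0 6 2.1 2.7 0 100; 0 0 12 4.2 5.3 0 100; 0 0 18 6.3 8 0 100; 0 0 24 8.4 10.7 0 100; 0 0 30 10.5 13.4 0 100"
}}

```text
time_s: 1.77
tool_pos: [0.4397, -0.0491, 0.2314]
orientation: [-0.0, 0.888, -0.46, 0.0]
ft_force: [0.6, -0.1, 0.2]
gripper_width: 0.0854
finger_force: 0.0
```

{"name": "apply_moves", "arguments": {
  "steps": "0 0 6 0 0 0 100; 0 0 12 0 0 0 100; 0 0 18 0 0 0 100; 0 0 24 0 0 0 100; 0 0 24.5 0 0 0 100"
}}

```text
time_s: 2.18
tool_pos: [0.4396, -0.0476, 0.231]
orientation: [0.0, 0.77, -0.638, -0.0]
ft_force: [0.5, 0.3, -0.2]
gripper_width: 0.0855
finger_force: 0.0
```

```bash
python3 - <<'E'
from h import *
s=status.read_state(); im,d=grab_frame('wrist'); c=get_calibration('wrist'); save(im,'w.png')
T=np.array(c['tool_from_camera']); Rm=R(s); p=np.array(s['tool_pos'])
np.savez('w.npz',im=im,d=d)
h=cv2.cvtColor(im,cv2.COLOR_RGB2HSV)
m=((h[...,0]>5)&(h[...,0]<22)&(h[...,1]>100)&(h[...,2]>90)).astype(np.uint8)
n,l,st,ce=cv2.connectedComponentsWithStats(m)
for i in np.argsort(-st[1:,4])[:4]+1: print(st[i],ce[i])
v,u=np.mgrid[:384,:512]
x=(u-c['cx'])/c['fx'];y=(v-c['cy'])/c['fy'];r=np.hypot(x,y)+1e-9
D=np.stack([x/r*np.sin(r),y/r*np.sin(r),np.cos(r)],-1)
W=(D@T[:3,:3].T)@Rm.T; o=Rm@T[:3,3]+p
P=(D/D[...,2:]*d[...,None])@T[:3,:3].T+T[:3,3]; P=P@Rm.T+p
q=P[(m>0)&(P[...,2]>.14)&(P[...,2]<.175)&(d>0)]
print('grip',len(q),np.median(q,0),q.min(0),q.max(0)); 
t=q[q[:,2]>.16]; r=cv2.minAreaRect(t[:,:2].astype(np.float32)*1000);print('top',r)
print(s['joint_positions'].round(3))
E
```

```text
[ 241  161   19   97 1541] [250.2550292  209.44256976]
[ 72  22  34  52 814] [92.31695332 49.05036855]
[ 19   0  32  32 450] [37.60888889 17.29111111]
[  0 152  10  57 423] [  3.64775414 181.52955083]
grip 1534 [ 0.44464371 -0.04604996  0.16496584] [ 0.4311381  -0.08266753  0.1615956 ] [ 0.45708246 -0.00826804  0.16762328]
top ((444.3668212890625, -45.531883239746094), (13.293063163757324, 74.17784881591797), 10.767890930175781)
[ 0.341 -0.036 -0.472 -0.    -1.136 -0.153]
```

View pics/w.png

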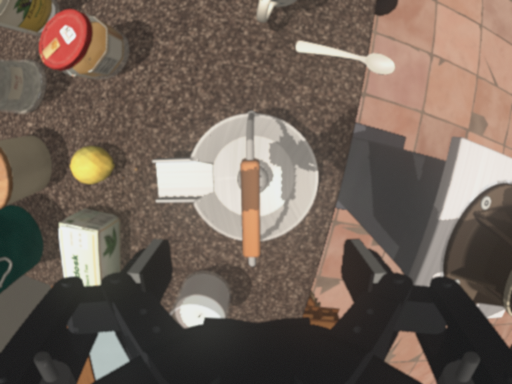

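{"name": "apply_moves", "arguments": {
  "steps": "0 0 0 -0.1 -0.5 1.5 100; 0 0 0 -0.1 -0.5 4 100; 0 0 0 -0.1 -0.5 6.5 100; 0 0 0 -0.1 -0.5 8.5 100; 0 0 0 -0.1 -0.5 9.3 100"
}}

```text
time_s: 2.65
tool_pos: [0.4428, -0.0456, 0.1357]
orientation: [0.002, 0.773, -0.635, -0.001]
ft_force: [-1.2, -0.4, -0.2]
gripper_width: 0.0855
finger_force: 0.0
```

{"name": "apply_moves", "arguments": {
  "steps": "0 0 0 0 0 0 60; 0 0 0 0 0 0 40; 0 0 0 0 0 0 25; 0 0 0 0 0 0 22; 0 0 0 0 0 0 20",
  "squeeze": 20
}}

```text
time_s: 3.07
tool_pos: [0.4452, -0.0452, 0.1393]
orientation: [-0.001, 0.772, -0.636, 0.001]
ft_force: [-0.1, -0.5, -0.5]
gripper_width: 0.0255
finger_force: 0.0
```

{"name": "apply_moves", "arguments": {
  "steps": "0 0 0 0 0 0 18; 0 0 0 0 0 0 16; 0 0 0 0 0 0 14; 0 0 0 0 0 0 10; 0 0 0 0 0 0 5"
}}

```text
time_s: 3.48
tool_pos: [0.4445, -0.0455, 0.1389]
orientation: [0.0, 0.772, -0.636, 0.0]
ft_force: [-2.5, 0.7, 5.8]
gripper_width: 0.0139
finger_force: 21.2
```

{"name": "apply_moves", "arguments": {
  "steps": "0 0 0 0 0 0 0; 0 0 0 0 0 0 0; 0 0 0 0 0 0 0; 0 0 0 0 0 0 0; 0 0 0 0 0 0 0",
  "squeeze": 70
}}

```text
time_s: 3.9
tool_pos: [0.4446, -0.0455, 0.139]
orientation: [-0.0, 0.772, -0.636, 0.0]
ft_force: [-3.9, 1.3, 6.9]
gripper_width: 0.0132
finger_force: 68.5
```

{"name": "apply_moves", "arguments": {
  "steps": "0 0 0 0 0 -0.03 0; 0 0 0 0 0 -0.1 0; 0 0 0 0 0 -0.2 0; 0 0 0 0 0 -0.35 0; 0 0 0 0 0 -0.5 0"
}}

```text
time_s: 4.32
tool_pos: [0.4443, -0.0455, 0.143]
orientation: [0.0, 0.772, -0.636, -0.0]
ft_force: [-0.2, 0.2, -4.1]
gripper_width: 0.013
finger_force: 68.2
```

{"name": "apply_moves", "arguments": {
  "steps": "0 0 0 0 0 -0.2 0; 0 0 0 0 0 -0.4 0; 0 0 0 0 0 -0.6 0; 0 0 0 0 0 -0.8 0; 0 0 0 0 0 -1 0"
}}

```text
time_s: 4.73
tool_pos: [0.4446, -0.0454, 0.1535]
orientation: [-0.0, 0.772, -0.636, 0.0]
ft_force: [-0.7, 0.4, -4.2]
gripper_width: 0.0131
finger_force: 68.2
```

```bash
cat > look.py <<'E'
import sys
from h import *
s=status.read_state(); p=np.array(s['tool_pos']); print(s['time_s'],p.round(4),R(s).round(4).tolist(),s['ft_force'],s['moment'],s['gripper_width'])
sw=[cloud(n) for n in('scene','top')]
iw,_=grab_frame('wrist')
np.savez('g.npz',a=sw[0][0],W=sw[0][2],b=sw[1][0],V=sw[1][2])
a=sw[0][0][130:290,110:330]
save(np.hstack([cv2.resize(a,(412,300)),cv2.resize(sw[1][0][170:300,190:380],(388,300))]),sys.argv[1])
# dish rim plane from scene and top views: points within 50-73mm of the tcp in xy, top of the rim
for _,_,X in sw:
    D=X[...,:2]-p[:2]; r=np.hypot(D[...,0],D[...,1]); z0=p[2]+.0187-.137
    m=(r>.0695)&(r<.074)&(abs(X[...,2]-z0-.033)<.008); P=X[m]
    if len(P)>30:
        A=np.c_[P[:,:2]-p[:2],np.ones(len(P))];c=np.linalg.lstsq(A,P[:,2],rcond=None)[0];print('rim',len(P),np.degrees(c[:2]).round(2),'z-exp',round(c[2]-z0-.033,4))
E
python3 look.py l1.png
```

```text
4.7333 [ 0.4446 -0.0454  0.1535] [[0.1916, -0.9815, 0.0001], [-0.9815, -0.1916, 0.0], [-0.0, -0.0001, -1.0]] [-0.7149571   0.42821671 -4.16813923] [0.00831467 0.0105875  0.07247138] 0.013139797575580025
rim 175 [-0.07 -0.38] z-exp -0.0018
rim 121 [-0.5 -0.7] z-exp -0.0004
```

View pics/l1.png

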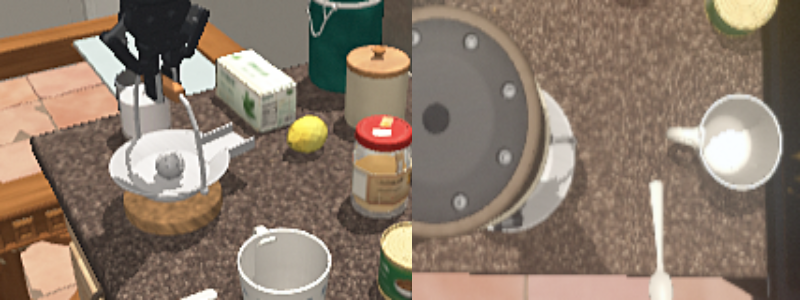

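{"name": "apply_moves", "arguments": {
  "steps": "0 0 0 0 0 -0.3 0; 0 0 0 0 0 -0.8 0; 0 0 0 0 0 -1.6 0; 0 0 0 0 0 -2.6 0; 0 0 0 0 0 -3.6 0"
}}

```text
time_s: 5.3
tool_pos: [0.4446, -0.0454, 0.1903]
orientation: [-0.0, 0.772, -0.636, 0.0]
ft_force: [-0.6, 0.2, -5.1]
gripper_width: 0.0125
finger_force: 68.3
```

{"name": "apply_moves", "arguments": {
  "steps": "0 0 0 0 0 -1 0; 0 0 0 0 0 -2 0; 0 0 0 0 0 -2.9 0; 0 0 0 0 0 -3.7 0; 0 0 0 0 0 -4.2 0"
}}

```text
time_s: 5.72
tool_pos: [0.4449, -0.0454, 0.2326]
orientation: [-0.0, 0.772, -0.636, 0.0]
ft_force: [-0.4, 0.2, -5.5]
gripper_width: 0.0124
finger_force: 68.3
```

{"name": "apply_moves", "arguments": {
  "steps": "0 0 0 0 0 -0.3 0; 0 0 0 0 0 -0.4 0; 0 0 0 0 0 -0.4 0; 0 0 0.3 0 0 -0.4 0; 0 0 1 0 0 -0.4 0"
}}

```text
time_s: 6.13
tool_pos: [0.4443, -0.0455, 0.2348]
orientation: [0.0, 0.766, -0.643, -0.0]
ft_force: [0.5, -0.3, -5.0]
gripper_width: 0.013
finger_force: 68.3
```

{"name": "apply_moves", "arguments": {
  "steps": "0 0 1.2 0 0 0 0; 0 0 2.9 0 0 0 0; 0 0 5.1 0 0 0 0; 0 0 7.6 0 0 0 0; 0 0 10.4 0 0 0 0"
}}

```text
time_s: 6.55
tool_pos: [0.4445, -0.0454, 0.235]
orientation: [-0.0, -0.704, 0.71, 0.0]
ft_force: [-0.8, 0.2, -4.5]
gripper_width: 0.0129
finger_force: 68.3
```

```bash
python3 - <<'E'
from h import *
f=np.load('f.npz')
for k in('V','W'):
    X=f[k]; m=(X[...,1]<-.24)&(X[...,1]>-.36)&(X[...,0]>.4)&(X[...,0]<.53)&(X[...,2]>.0885)&(X[...,2]<.099); P=X[m]
    # robust circle of 45 mm outer edge: radius median with iteration
    for it in range(10):
        A=np.c_[2*P[:,:2],np.ones(len(P))];s=np.linalg.lstsq(A,(P[:,:2]**2).sum(1),rcond=None)[0]
        r=np.sqrt(s[2]+s[0]**2+s[1]**2); e=abs(np.hypot(*(P[:,:2]-s[:2]).T)-r); P=P[e<max(.004,2*np.median(e))]
    print(k,len(P),s[:2].round(4),r.round(4),P.min(0).round(3),P.max(0).round(3))
E
```

```text
V 212 [ 0.4608 -0.2938] 0.043 [ 0.417 -0.338  0.089] [ 0.506 -0.25   0.098]
W 297 [ 0.4602 -0.2955] 0.0431 [ 0.416 -0.34   0.089] [ 0.505 -0.25   0.094]
```

{"name": "apply_moves", "arguments": {
  "steps": "0 0 3.1 0 0 0 0; 0 0 6.3 0 0 0 0; 0 0 9.5 0 0 0 0; 0 0 12.7 0 0 0 0; 0 0 15.9 0 0 0 0"
}}

```text
time_s: 6.97
tool_pos: [0.4445, -0.0454, 0.235]
orientation: [-0.0, -0.598, 0.801, 0.0]
ft_force: [1.2, 0.4, -4.5]
gripper_width: 0.0131
finger_force: 68.3
```

{"name": "apply_moves", "arguments": {
  "steps": "0 0 3.2 0 0 0 0; 0 0 6.4 0 0 0 0; 0 0 9.6 0 0 0 0; 0 0 12.8 0 0 0 0; 0 0 16 0 0 0 0"
}}

```text
time_s: 7.38
tool_pos: [0.4445, -0.0454, 0.235]
orientation: [-0.0, -0.481, 0.877, 0.0]
ft_force: [-0.9, -0.4, -5.0]
gripper_width: 0.0128
finger_force: 68.3
```

{"name": "apply_moves", "arguments": {
  "steps": "0 0 3.2 0 0 0 0; 0 0 6.4 0 0 0 0; 0 0 9.6 0 0 0 0; 0 0 12.8 0 0 0 0; 0 0 16 0 0 0 0"
}}

```text
time_s: 7.8
tool_pos: [0.4445, -0.0454, 0.235]
orientation: [-0.0, -0.354, 0.935, 0.0]
ft_force: [-0.1, -0.3, -2.6]
gripper_width: 0.0131
finger_force: 68.3
```

{"name": "apply_moves", "arguments": {
  "steps": "0 0 3.2 0 0 0 0; 0 0 6.4 0 0 0 0; 0 0 9.6 0 0 0 0; 0 0 12.7 0 0 0 0; 0 0 15.6 0 0 0 0"
}}

```text
time_s: 8.22
tool_pos: [0.4445, -0.0454, 0.235]
orientation: [-0.0, -0.224, 0.975, 0.0]
ft_force: [0.5, 0.4, -4.7]
gripper_width: 0.0128
finger_force: 68.3
```

{"name": "apply_moves", "arguments": {
  "steps": "0 0 2.7 0 0 0 0; 0 0 5.2 0 0 0 0; 0 0 7.5 0 0 0 0; 0 0 9.5 0 0 0 0; 0 0 11.2 0 0 0 0"
}}

```text
time_s: 8.63
tool_pos: [0.4445, -0.0454, 0.235]
orientation: [-0.0, -0.128, 0.992, -0.0]
ft_force: [0.4, -1.0, -4.3]
gripper_width: 0.0126
finger_force: 68.3
```

{"name": "apply_moves", "arguments": {
  "steps": "0 0 1.5 0 0 0 0; 0 0 2.7 0 0 0 0; 0 0 3.5 0 0 0 0; 0 0 3.9 0 0 0 0; 0 0 3.9 0 0 0 0"
}}

```text
time_s: 9.05
tool_pos: [0.4446, -0.0454, 0.2352]
orientation: [-0.0, -0.096, 0.995, -0.0]
ft_force: [-0.1, 0.5, -4.0]
gripper_width: 0.013
finger_force: 68.3
```

```bash
python3 look.py l2.png; python3 -c "
from h import *
s=status.read_state();r=R(s);x=-r[:,1];yaw=np.degrees(np.arctan2(x[1],x[0]));print('spout yaw',yaw)
p=np.array(s['tool_pos']); mug=np.array([.4605,-.2945]);t=np.r_[mug-.115*x[:2]/np.hypot(*x[:2]),.220]
print('target',t,'tool delta cm',(r.T@(t-p)*100).round(2))"
```

```text
9.05 [ 0.4446 -0.0454  0.2352] [[-0.9815, -0.1912, -0.0001], [-0.1912, 0.9815, -0.0001], [0.0002, -0.0, -1.0]] [-0.07975572  0.45815883 -4.01175473] [-0.04460115  0.0640865   0.04153016] 0.013008181440385822
rim 184 [-0.08  0.34] z-exp -0.0019
rim 90 [0.3  0.11] z-exp -0.0008
spout yaw -78.93835179887185
target [ 0.43843552 -0.18163655  0.22      ] tool delta cm [  3.22 -13.25   1.53]
```

View pics/l2.png

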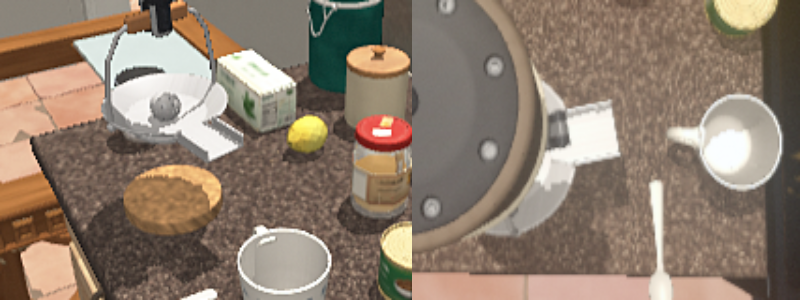

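{"name": "apply_moves", "arguments": {
  "steps": "0 0 0 0.02 -0.1 0 0; 0 0 0 0.07 -0.29 0 0; 0 0 0 0.14 -0.58 0 0; 0 0 0 0.24 -0.97 0 0; 0 0 0 0.35 -1.46 0 0"
}}

```text
time_s: 9.62
tool_pos: [0.4439, -0.0608, 0.2353]
orientation: [-0.0, -0.096, 0.995, 0.0]
ft_force: [-0.0, -0.0, -4.4]
gripper_width: 0.0129
finger_force: 68.3
```

{"name": "apply_moves", "arguments": {
  "steps": "0 0 0 0.14 -0.58 0 0; 0 0 0 0.31 -1.26 0 0; 0 0 0 0.5 -2.04 0 0; 0 0 0 0.71 -2.92 0 0; 0 0 0 0.92 -3.79 0 0"
}}

```text
time_s: 10.03
tool_pos: [0.4421, -0.1004, 0.2353]
orientation: [-0.0, -0.096, 0.995, -0.0]
ft_force: [-0.2, 1.2, -5.2]
gripper_width: 0.0129
finger_force: 68.3
```

{"name": "apply_moves", "arguments": {
  "steps": "0 0 0 0.21 -0.87 0 0; 0 0 0 0.42 -1.75 0 0; 0 0 0 0.64 -2.62 0 0; 0 0 0 0.85 -3.5 0 0; 0 0 0 1.06 -4.37 0 0"
}}

```text
time_s: 10.45
tool_pos: [0.4401, -0.1453, 0.2353]
orientation: [-0.0, -0.096, 0.995, -0.0]
ft_force: [-0.2, -0.2, -4.8]
gripper_width: 0.0131
finger_force: 68.3
```

{"name": "apply_moves", "arguments": {
  "steps": "0 0 0 0.19 -0.78 0 0; 0 0 0 0.35 -1.46 0 0; 0 0 0 0.5 -2.04 0 0; 0 0 0 0.61 -2.53 0 0; 0 0 0 0.71 -2.92 0 0"
}}

```text
time_s: 10.87
tool_pos: [0.4388, -0.1749, 0.2353]
orientation: [-0.0, -0.096, 0.995, 0.0]
ft_force: [0.2, 0.2, -4.2]
gripper_width: 0.0129
finger_force: 68.3
```

{"name": "apply_moves", "arguments": {
  "steps": "0 0 0 0.07 -0.29 0 0; 0 0 0 0.12 -0.49 0 0; 0 0 0 0.16 -0.62 0 0; 0 0 0 0.18 -0.7 0 0; 0 0 0 0.18 -0.71 0 0"
}}

```text
time_s: 11.28
tool_pos: [0.4384, -0.1816, 0.2353]
orientation: [0.0, -0.096, 0.995, -0.0]
ft_force: [0.8, 0.7, -3.9]
gripper_width: 0.0128
finger_force: 68.3
```

```bash
python3 look.py l3.png; python3 - <<'E'
from h import *
s=status.read_state();r=R(s);x=-r[:,1];p=np.array(s['tool_pos']);print('pred tip',p+.115*x+[0,0,.0187-.137+.0175])
g=np.load('g.npz')
# spout points in dish frame, mug in world
y=r[:,0]
for k in 'VW':
    X=g[k];D=X-p; a=D@x;b=D@y; z=X[...,2]
    m=(a>.08)&(a<.13)&(abs(b)<.035)&(z>.122)&(z<.155)
    P=X[m]; A=a[m];B=b[m]; 
    if m.sum()>20: print(k,m.sum(),'spout a max',np.percentile(A,[97,99.5]).round(4),'b',np.percentile(B,[1,99]).round(4),'z floor',np.median(z[m&(abs(b)<.015)]).round(4))
    m=(X[...,1]<-.24)&(X[...,1]>-.36)&(X[...,0]>.4)&(X[...,0]<.53)&(z>.0885)&(z<.099); Q=X[m]; print('mug rim',Q.min(0).round(3),Q.max(0).round(3))
E
```

```text
11.2833 [ 0.4384 -0.1816  0.2353] [[-0.9815, -0.1917, 0.0001], [-0.1917, 0.9815, 0.0], [-0.0001, -0.0, -1.0]] [ 0.7872879   0.72977905 -3.93987899] [ 0.00661219 -0.00141451  0.00742321] 0.012794356571010496
rim 256 [0.14 0.31] z-exp -0.0019
pred tip [ 0.46046674 -0.29436082  0.13451576]Traceback (most recent call last):
  File "<stdin>", line 11, in <module>
    return umr_minimum(a, axis, None, out, keepdims, initial, where)
ValueError: zero-size array to reduction operation minimum which has no identity
```

View pics/l3.png

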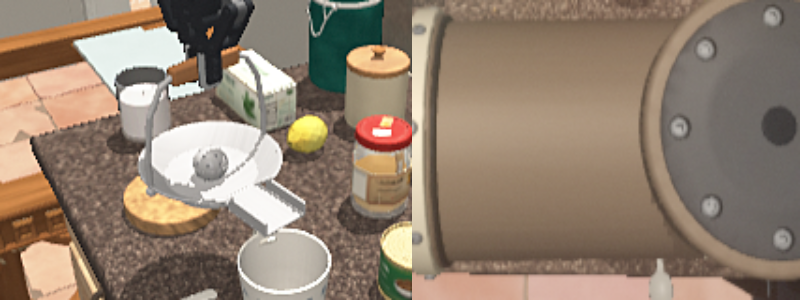

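{"name": "apply_moves", "arguments": {
  "steps": "0 0 0 0 0 0.1 0; 0 0 0 0 0 0.3 0; 0 0 0 0 0 0.5 0; 0 0 0 0 0 0.7 0; 0 0 0 0 0 0.9 0"
}}

```text
time_s: 11.85
tool_pos: [0.4383, -0.1816, 0.226]
orientation: [-0.0, -0.096, 0.995, 0.0]
ft_force: [0.4, -0.1, -4.4]
gripper_width: 0.0127
finger_force: 68.3
```

{"name": "apply_moves", "arguments": {
  "steps": "0 0 0 0 0 0.2 0; 0 0 0 0 0 0.35 0; 0 0 0 0 0 0.45 0; 0 0 0 0 0 0.5 0; 0 0 0 0 0 0.5 0"
}}

```text
time_s: 12.27
tool_pos: [0.4383, -0.1816, 0.2212]
orientation: [-0.0, -0.096, 0.995, 0.0]
ft_force: [-0.2, -0.3, -3.6]
gripper_width: 0.0128
finger_force: 68.3
```

```bash
python3 look.py l4.png; python3 - <<'E'
from h import *
s=status.read_state();r=R(s);x=-r[:,1];p=np.array(s['tool_pos']);print('pred tip',p+.115*x+[0,0,.0187-.137+.0175])
g=np.load('g.npz');X=g['W']
y=r[:,0];D=X-p; a=D@x;b=D@y; z=X[...,2]
m=(a>.08)&(a<.13)&(abs(b)<.035)&(z>.108)&(z<.14); A=a[m];B=b[m]
print(m.sum(),'a max',np.percentile(A,[95,98,99.5]).round(4),'b',np.percentile(B,[1,99]).round(4),'floor z near tip',np.median(z[m&(abs(b)<.012)&(a>.1)]).round(4), np.percentile(z[m],[1,99]))
m=(X[...,1]<-.24)&(X[...,1]>-.36)&(X[...,0]>.4)&(X[...,0]<.53)&(z>.0885)&(z<.099); Q=X[m]; print('mug rim',Q.min(0).round(3),Q.max(0).round(3))
c=np.array([.4605,-.2945]);
for i in range(8): # rim centre: fit
    Q=Q[abs(np.hypot(*(Q[:,:2]-c).T)-.043)<.006]
    M=np.c_[2*Q[:,:2],np.ones(len(Q))];t=np.linalg.lstsq(M,(Q[:,:2]**2).sum(1),rcond=None)[0];c=t[:2]
print('mug c',c,len(Q))
# ball: grey points in hollow above the cone
bm=(np.hypot(a,b)<.045)&(z>p[2]-.119+.025)&(z<p[2]-.119+.05); print('ball a,b',bm.sum(),np.median(a[bm]),np.median(b[bm]))
E
```

```text
12.2667 [ 0.4383 -0.1816  0.2212] [[-0.9815, -0.1916, -0.0002], [-0.1916, 0.9815, -0.0], [0.0002, 0.0, -1.0]] [-0.18254962 -0.29961683 -3.59100635] [-0.00701235  0.05817621 -0.00657545] 0.012810643901353867
rim 270 [0.21 0.38] z-exp -0.0019
pred tip [ 0.4604773  -0.29452256  0.12062458]
498 a max [0.1157 0.1162 0.1167] b [-0.0265  0.0233] floor z near tip 0.1187 [0.11645455 0.1326456 ]
mug rim [ 0.416 -0.34   0.089] [ 0.505 -0.254  0.094]
mug c [ 0.46018703 -0.29578906] 239
ball a,b 223 0.009026973990283751 0.003606648017908086
```

View pics/l4.png

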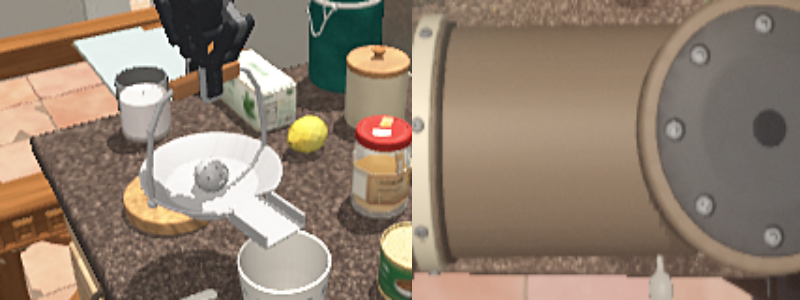

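{"name": "apply_moves", "arguments": {
  "steps": "0 0 0 0 0 0.1 0; 0 0 0 0 0 0.2 0; 0 0 0 0 0 0.3 0; 0 0 0 0 0 0.3 0; 0 0 0 0 0 0.3 0"
}}

```text
time_s: 12.83
tool_pos: [0.4383, -0.1816, 0.2182]
orientation: [-0.0, -0.096, 0.995, 0.0]
ft_force: [0.4, -0.9, -3.5]
gripper_width: 0.0129
finger_force: 68.3
```

{"name": "apply_moves", "arguments": {
  "steps": "0 0 0 0 0 0 0; 0 0 0 0 0 0 0; 0 0 0 0 0 0 0; 0 0 0 0 0 0 0; 0 0 0 0 0 0 0"
}}

```text
time_s: 13.25
tool_pos: [0.4384, -0.1817, 0.2183]
orientation: [0.0, -0.096, 0.995, -0.0]
ft_force: [-0.6, 0.5, -3.8]
gripper_width: 0.0129
finger_force: 68.3
```

{"name": "apply_moves", "arguments": {
  "steps": "0 0 0 0 0 0 0; 0 0 0 0 0 0 0; 0 0 0 0 0 0 0; 0 0 0 0 0 0 0; 0 0 0 0 0 0 0"
}}

```text
time_s: 13.67
tool_pos: [0.4384, -0.1816, 0.2183]
orientation: [-0.0, -0.096, 0.995, 0.0]
ft_force: [0.4, 0.4, -4.3]
gripper_width: 0.0131
finger_force: 68.3
```

```bash
python3 look.py l5.png; python3 -c "
from station import ctrl
print(ctrl.close_job())"
```

```text
13.6667 [ 0.4384 -0.1816  0.2183] [[-0.9815, -0.1916, -0.0], [-0.1916, 0.9815, 0.0], [0.0, 0.0, -1.0]] [ 0.38428666  0.43266335 -4.27147839] [-0.00725052 -0.02378286 -0.03114523] 0.013128806047088996
rim 250 [-0.02  0.39] z-exp -0.0019
the job is handed in; nothing more can be done
None
```

The job is handed in at 13.7 s: the dish is held still and level to within about half a degree, turned a quarter turn, with the spout tip about 24 mm above the rim over the middle of the mug, and the tea ball was still in the middle of the hollow when last viewed, just before the final 3 mm of lowering.

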